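# Open the can pen gate and hold it wide

## Task

Lift the red link plate up off its two pins and lay it in the orange tray; only then squeeze the yellow catch fully in, and after it the blue catch. Then swing the gate open by its black handle, past the half-way detent until it stands wide open, and finish while still holding it there by the handle, because it springs back if let go. Leave the cans, the sprayer and the mallet as they are.

Things in the scene. Friction and masses are not known exactly. Their poses are not given: they have to be found in the camera images.
- link_grip (a point): Middle of the red link plate's upright fin, 12 mm (x) by 18 mm (y), 17 mm up and 23 mm down from here to a plate 28 (x) by 68 (y) by 8 mm; underside 31 mm below. Loose, 0.14 kg. At the start it sits over two upright 10 mm pins, 20 mm tall, 40 mm apart along y, one on the gate, one on the jamb, through 15 mm holes: lift it straight up over 20 mm. x is square to the closed gate.
- tray_in (a point): Centre of the inner floor (5 mm above the bench) of the fixed orange open tray, outside 170 mm (x) by 150 mm (y) by 30 mm high, walls 4 mm.
- catch_a_pinch (a point): Yellow catch on the fixed jamb: middle of its two faces when squeezed home, 134 mm above the bench. Fixed black plate: outer face 18 mm to +x. Yellow tab: outer face 32 mm to -x when out, 18 mm when home (50 mm wide, squeezed to 36). Faces 22 mm wide along y, from 20 mm below to 16 mm above; housing between them 22 mm below. z up, x into the pen, square to the closed gate.
- catch_b_pinch (a point): Blue catch, mounted on the gate (moves with it), 130 mm from the yellow one along +y; otherwise the same sizes and axes (x square to the gate leaf): fixed black plate to +x, blue tab to -x.
- catch_a (a joint): Travel of the yellow tab in m: 0 out (bolt in front of the gate), 0.014 squeezed home; the bolt is clear beyond about 0.0115. Moves with about 4 N of friction and stays where it is left.
- catch_b (a joint): Travel of the blue tab in m, like catch_a: 0 out (its bolt behind the jamb's keeper), 0.014 squeezed home, clear beyond about 0.0115. About 4 N of friction, stays where it is left.
- gate (a joint): Opening angle, rad: 0 shut, 1.45 at its stop. Turns clockwise seen from above about an upright axis, free end swinging out towards the robot. A spring pulls it shut (0.11 N m shut, 0.4 N m wide) and a ball detent resists between about 0.3 and 0.6 rad: about 5 N at the handle passes it. Let go when wide, it springs back.
- gate_hinge (a point): Point on the hinge axis, 100 mm above the bench, fixed to the pen, at the left (+y) end of the gate; z up, x square to the closed gate, pointing into the pen. The closed gate runs from here along -y for 230 mm; leaf 10 mm thick, its top 102 mm above the bench.
- gate_handle (a point): Middle of the grip of the black upright handle on top of the gate: round post 16 mm thick, 100 mm from the hinge axis, 136 mm above the bench; straight grip from 28 mm below to 16 mm above this point, top 20 mm above. A sleeve that spins freely, so it need not be turned in the hand. Moves with the gate; x square to the leaf.
- gate_grip: The same black handle sleeve, spinning freely on the gate; origin on the bench plane below it.
- can_1_mid (a point): Middle of a loose empty aluminium can, 60 mm across, 88 mm tall, standing in the pen (below the pen's 103 mm rim). Leave alone.
- can_2_mid (a point): Middle of a second such can in the pen. Leave alone.
- sprayer: Green trigger spray bottle standing on the bench, 80 mm across, 191 mm tall; origin under its centre. Leave alone.
- mallet: Mallet lying on the bench, wooden handle along its x, black head 60 mm thick at +x, 220 mm long over all; origin on the bench below the butt of the handle. Leave alone.
Things that resemble listed ones, but are neither listed nor needed, are in the scene too. Several things look just like the part that bears tray_in: the one meant starts farthest to the robot's right. Of the things shaped like the part that bears link_grip, the red one is meant.

How it is judged:
By the outcome, as a careful person would: the job done as asked, in the order asked, and still so for the second after the job is handed in, while the arm keeps its last pose, push and grip.
It also fails if it takes over 64 s, if anything falls off the work surface, if the arm or the gripper's body presses on something with over 40 N, if the wrist force passes 120 N, or if a joint passes its speed limit or range.

## Robot

A 6-joint arm with a two-finger parallel gripper is mounted at the origin on the work surface. World frame = base frame: x ahead of the robot, y to its left, z up, the work surface at z = 0. Lengths are in m, angles in rad, forces in N, time in s.
With the tool pointing down it reaches from about 0.25 to 0.775 m from the base axis. Payload 8.9 kg.
Tool frame: the origin (TCP) lies midway between the tips of the shut fingers; the grasp point (between the pads) lies 19 mm behind it; z points along the fingers, x is the direction in which the jaws open and shut, and the axes are right-handed (so a half turn about z gives the same grasp; the last joint's range is limited). The gripper opens to 85 mm and grips with 20 to 120 N. Pads are 22 mm wide; open, the fingers measure 114 mm over their backs; the gripper's body (76 mm by 85 mm) begins 54 mm behind the grasp point. The pads swing forward as they close: fully open they stand 13 mm farther back than shut.
Start: joints at [-1.43, 0.291, -0.153, 1.127, 0, 1.431], TCP at [0.145, -0.505, 0.231] pointing down, gripper open.
Joint ranges: [-2.52, 2.52], [-0.91, 1.74], [-1.3, 1.37], [-1.96, 2.02], [-1.52, 1.47], [-3.14, 3.14]. Speed limits (rad/s): [2.22, 2.22, 2.79, 3.14, 3.14, 3.14].

## Interface

Orientations are given as a rotation vector (axis times angle).
In Python, from station import status, eyes, order gives the robot as it stands. The module is installed in compiled form; this text tells all that it offers.
- The arm moves only by the shell command python3 -m jog 'ROWS' [OPENING]. ROWS is JSON, a list of rows, each an object with "dp": the shift along the tool's x, y, z in mm, a list of three; "roll": the turn about the tool's z in degrees. A call has 1 to 10 rows; each row shifts and turns the commanded pose from where the row before left it, along the tool's axes as they then stand; what a row does not reach is not made up. A row lasts 1/12 s, in which the tool goes at most 41.7 mm and 7.16 degrees, less where a joint would pass 70% of its speed; a pose out of reach is approached as far as the arm can. A call with a gripper value outside its range is refused whole. OPENING is the opening, from 0 (shut) to 1 (fully open), set as the call begins (- or left out, the last holds). The fingers move at their own pace and stop on an object; the grip force is fixed at half the most. Time passes only in rows, so rows that do not move let the fingers close. It gives the time, the measured TCP pose, the force and the opening at its end, in the units of the state.
- status.get_obs(): the state, without advancing time (a new reading comes with each control period).
- eyes.get_image(name): name is "side" or "top"; returns (picture, depth): 384x512x3 uint8, blue, green, red; 384x512 float32, m along the optical axis (not along the pixel's ray), 0 where there is no reading.
- eyes.camera_model(name): a dict with "K" (3x3 intrinsics, pixels), "rvec" (rotation vector, rad) and "tvec" (3), from world to camera coordinates, as OpenCV has them. Camera axes: x right, y down, z forward; pixel columns grow to the right and rows downward; lengths in m; the calibration is good to about 2 mm. A picture is of the moment at which its call begins. camera_model takes no time and is no camera call.
- order.close_job(): hands the job in, once; it reports no verdict.
The state is a dict: "time": time; "joint_pos": joint angles; "joint_velocities": joint speeds; "joint_efforts": joint torques, N m; "ee_pos": TCP position; "ee_rot": TCP orientation; "contact_force": force on the tool from outside, world axes, zero at the start; "ft_torque": the same for the moment, N m; "finger_gap": finger opening in m.
Only numpy, scipy, OpenCV 4.12 (cv2) and the standard library are available. Lean on these libraries where they do the work, as an engineer would, in place of code of your own. Each camera call takes 0.05 s, during which the arm holds its last target.

## Working session

There is one attempt and no reset: what is moved stays moved. The work goes in short steps, Python scripts to look and compute and a shell command to move; the robot and the scene stay as the last step left them, time stands still between calls to the robot, and variables do not carry over. Pictures are saved under pics/ and viewed, and the job is handed in when it is done.

```bash
mkdir -p pics; ls
python3 - <<'E'
from station import status, eyes, order
import cv2,numpy as np
print(status.get_obs())
for n in ("side","top"):
    im,d=eyes.get_image(n); cv2.imwrite(f"pics/{n}0.png",im); np.save(f"pics/{n}0.npy",d)
    m=eyes.camera_model(n); print(n,m)
    R=cv2.Rodrigues(np.array(m["rvec"],float))[0]; print(-R.T@np.array(m["tvec"]).ravel())
E
```

```text
pics
{'time': 0.0, 'joint_pos': array([-1.43027602e+00,  2.91284029e-01, -1.54089350e-01,  1.12669704e+00,
        6.39081152e-06,  1.43148243e+00]), 'joint_velocities': array([-7.42884769e-04,  4.24398771e-04, -7.20995994e-04, -3.86579676e-05,
       -8.45291052e-04,  1.71846419e-03]), 'joint_efforts': array([ 2.47089720e-04, -5.37142003e+01,  3.31366181e+01,  1.58658286e-02,
       -1.19514561e-04, -6.53571192e-06]), 'ee_pos': array([ 0.14494271, -0.50416123,  0.23074415]), 'ee_rot': array([-2.50881398e+00,  1.88938350e+00,  1.40851928e-03]), 'contact_force': array([ 0.04387036, -0.49142644,  0.59643448]), 'ft_torque': array([ 0.02815523, -0.00703991,  0.00518373]), 'finger_gap': 0.08542640091001177}
side {'K': array([[351.7230299 ,   0.        , 254.49067771],
       [  0.        , 351.7230299 , 195.11748918],
       [  0.        ,   0.        ,   1.        ]]), 'rvec': array([ 2.31795457, -0.20554969,  0.10593847]), 'tvec': array([-0.50951648,  0.19879789,  0.9409421 ])}
[ 0.39181142 -0.63132776  0.79524132]
top {'K': array([[417.10269745,   0.        , 253.42927963],
       [  0.        , 417.10269745, 189.44441699],
       [  0.        ,   0.        ,   1.        ]]), 'rvec': array([ 2.20305911, -2.19034037,  0.08553639]), 'tvec': array([0.05497399, 0.56055492, 1.40302789])}
[0.47099891 0.07927979 1.43443576]
```

View pics/side0.png

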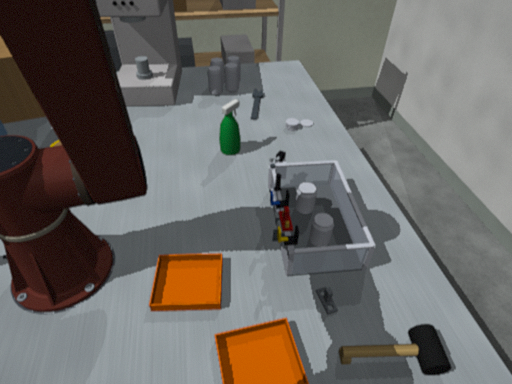

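View pics/top0.png

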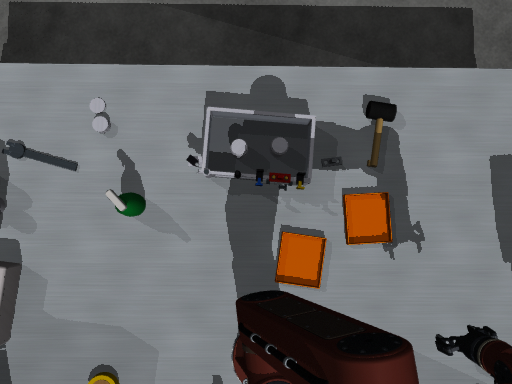

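The top view shows the pen at about (260,145), the red link at (279,178), the yellow catch at (300,182), the blue catch at (259,178), and the handle at about (237,175). The right tray is at (367,217). I'll zoom in and measure next.

```bash
cat > h.py <<'E'
import cv2,numpy as np
from station import status, eyes, order
def cam(n):
    m=eyes.camera_model(n); R=cv2.Rodrigues(np.array(m["rvec"],float))[0]; return np.array(m["K"]),R,np.array(m["tvec"]).ravel()
def pts(n,uv,z=None,d=None):
    K,R,t=cam(n); uv=np.atleast_2d(uv).astype(float)
    r=(np.linalg.inv(K)@np.c_[uv,np.ones(len(uv))].T).T
    if d is not None: return (R.T@((r*np.asarray(d).reshape(-1,1))-t).T).T
    C=-R.T@t; w=(R.T@r.T).T; return C+w*((z-C[2])/w[:,2])[:,None]
def cloud(n,d):
    v,u=np.mgrid[:384,:512]; return pts(n,np.c_[u.ravel(),v.ravel()],d=d.ravel()).reshape(384,512,3)
def proj(n,P):
    K,R,t=cam(n); p=(R@np.atleast_2d(P).T).T+t; p=(K@p.T).T; return p[:,:2]/p[:,2:]
E
python3 - <<'E'
from h import *
a=cv2.imread("pics/top0.png"); c=a[90:200,180:330]; cv2.imwrite("pics/topz.png",cv2.resize(c,None,fx=5,fy=5,interpolation=cv2.INTER_CUBIC))
b=cv2.imread("pics/side0.png"); c=b[140:280,250:380]; cv2.imwrite("pics/sidez.png",cv2.resize(c,None,fx=4,fy=4,interpolation=cv2.INTER_CUBIC))
for n,a in(("top",a),("side",b)):
    d=np.load(f"pics/{n}0.npy"); P=cloud(n,d); h=cv2.cvtColor(a,cv2.COLOR_BGR2HSV).astype(int)
    H,S,V=h[...,0],h[...,1],h[...,2]
    for nm,lo,hi in(("red",172,4),("orange",6,17),("yellow",20,34),("blue",100,125)):
        m=(S>130)&(V>60)&(((H>=lo)&(H<=hi)) if lo<hi else ((H>=lo)|(H<=hi)))
        k,l,st,ce=cv2.connectedComponentsWithStats(m.astype(np.uint8))
        for i in range(1,k):
            if st[i,4]>12:
                q=P[(l==i)&(d>0)]; 
                if len(q): print(n,nm,st[i],ce[i].round(1),"med",np.median(q,0).round(3),"max z",np.percentile(q[:,2],95).round(3), "rng",np.percentile(q,2,axis=0).round(3),np.percentile(q,98,axis=0).round(3))
E
```

```text
top red [270 173  21   6  49] [280.7 175. ] med [ 0.6   -0.022  0.116] max z 0.155 rng [ 0.59  -0.056  0.11 ] [0.607 0.007 0.157]
top red [269 178  11   4  16] [273.5 180. ] med [ 0.585 -0.003  0.113] max z 0.118 rng [ 0.582 -0.021  0.109] [0.59  0.01  0.119]
top red [234 344  13  38 142] [238.5 368.2] med [-0.04   0.106  0.013] max z 0.017 rng [-0.071  0.083  0.007] [0.035 0.12  0.018]
top red [256 356  21  18 167] [264.6 366.6] med [0.091 0.034 0.363] max z 0.368 rng [0.078 0.008 0.355] [0.115 0.051 0.369]
top red [361 358  48  26 989] [385.3 372.5] med [ 0.255 -0.113  0.846] max z 0.849 rng [ 0.241 -0.145  0.838] [ 0.272 -0.083  0.85 ]
top red [263 379  28   5  41] [276.4 380.5] med [0.066 0.005 0.379] max z 0.383 rng [ 0.059 -0.027  0.375] [0.07  0.035 0.383]
top orange [ 343  192   50   53 2163] [367. 218.] med [ 0.465 -0.332  0.005] max z 0.029 rng [ 0.383 -0.403 -0.002] [ 0.548 -0.255  0.032]
top orange [ 275  232   52   57 2283] [300.3 259.5] med [ 0.324 -0.102  0.005] max z 0.03 rng [ 0.241 -0.177 -0.002] [ 0.407 -0.026  0.032]
top orange [ 94 380  15   4  45] [101.1 381.8] 
[... 3632 characters left out ...]
 [ 0.408 -0.024  0.031]
side orange [ 215  318   94   66 4727] [260.  354.8] med [ 0.474 -0.316  0.005] max z 0.029 rng [ 0.385 -0.379  0.002] [ 0.55  -0.257  0.031]
side yellow [ 50 140  10   7  32] [ 54.4 143.1] med [-0.136  0.574  0.03 ] max z 0.034 rng [-0.168  0.305 -0.001] [-0.012  0.639  0.197]
side yellow [286 222   3   5  15] [287. 224.] med [ 0.593 -0.049  0.121] max z 0.126 rng [ 0.59  -0.051  0.115] [ 0.596 -0.043  0.126]
side yellow [278 226  10  16  78] [281.  235.7] med [ 0.562 -0.092  0.124] max z 0.152 rng [ 0.557 -0.1    0.095] [ 0.583 -0.044  0.152]
side blue [271 200   9   5  30] [274.7 202.2] med [0.58  0.038 0.116] max z 0.134 rng [0.568 0.03  0.114] [0.594 0.046 0.136]
```

View pics/topz.png

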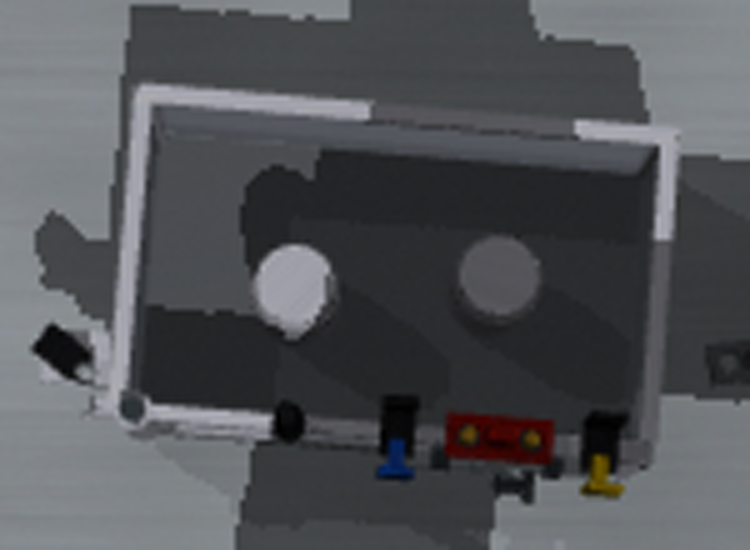

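View pics/sidez.png

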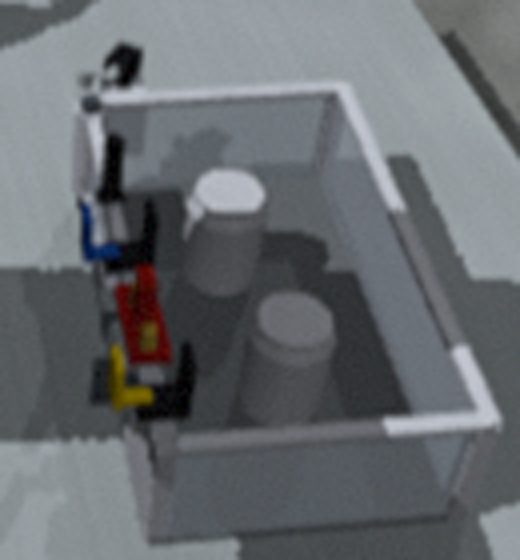

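Run:
```python
from h import *
f=lambda x,y:((x+.5)/5-.5+180,(y+.5)/5-.5+90)
Q={"yel_outer_bar":(603,490,.150),"blue_outer_bar":(395,473,.150),"handle_top":(288,419,.156),"hinge_top":(132,407,.105),"red_plate":(499,438,.115),"pinL":(468,434,.127),"pinR":(531,438,.127),
"blackA":(604,420,.150),"blackB":(400,405,.150),"redBL":(447,455,.115),"redBR":(551,463,.115),"redTL":(447,413,.115),"redTR":(553,421,.115)}
W={}
for k,(x,y,z) in Q.items():
    W[k]=pts("top",f(x,y),z=z)[0]; print(k,W[k].round(4))
def ang(a,b): v=W[a]-W[b]; return np.degrees(np.arctan2(-v[0],v[1])).round(2),np.linalg.norm(v[:2]).round(4)
print(ang("blue_outer_bar","yel_outer_bar"),ang("hinge_top","handle_top"),ang("hinge_top","yel_outer_bar"),ang("pinL","pinR"),ang("redTL","redTR"),ang("redBL","redBR"),ang("blackB","blackA"))
for n in("top","side"):
    d=np.load(f"pics/{n}0.npy");P=cloud(n,d);a=cv2.imread(f"pics/{n}0.png")
    # features above 0.145 near gate
    m=(P[...,2]>.142)&(P[...,2]<.17)&(P[...,0]>.5)&(P[...,0]<.68)&(P[...,1]>-.15)&(P[...,1]<.2)&(d>0)
    k,l,st,ce=cv2.connectedComponentsWithStats(m.astype(np.uint8))
    for i in range(1,k):
        q=P[l==i]; print(n,st[i],ce[i].round(1),q.mean(0).round(4),q[:,2].max().round(3),a[l==i].mean(0).round())
```

```text
yel_outer_bar [ 0.5585 -0.0844  0.15  ]
blue_outer_bar [0.5682 0.0443 0.15  ]
handle_top [0.6006 0.1105 0.156 ]
hinge_top [0.6128 0.2115 0.105 ]
red_plate [ 0.5936 -0.0227  0.115 ]
pinL [ 0.5949 -0.0022  0.127 ]
pinR [ 0.5926 -0.0419  0.127 ]
blackA [ 0.602  -0.0851  0.15  ]
blackB [0.6104 0.0414 0.15  ]
redBL [0.5825 0.0104 0.115 ]
redBR [ 0.5779 -0.0558  0.115 ]
redTL [0.6093 0.0104 0.115 ]
redTR [ 0.6047 -0.0571  0.115 ]
(np.float64(-4.31), np.float64(0.1291)) (np.float64(-6.88), np.float64(0.1017)) (np.float64(-10.41), np.float64(0.3009)) (np.float64(-3.26), np.float64(0.0398)) (np.float64(-3.94), np.float64(0.0677)) (np.float64(-4.03), np.float64(0.0663)) (np.float64(-3.83), np.float64(0.1268))
top [257 169   7   3  15] [260.2 169.6] [0.6135 0.0396 0.1503] 0.154 [13. 12. 12.]
top [235 170   5   6  22] [237.  172.7] [0.603  0.1113 0.1549] 0.161 [12. 11. 11.]
top [298 172   8   3  17] [301.5 173.3] [ 0.603  -0.0885  0.1495] 0.155 [10.  9.  9.]
top [278 174   6   5  26] [280.3 176.3] [ 0.5929 -0.0227  0.1526] 0.157 [ 3.  5. 59.]
top [256 183   7   3  16] [259.2 183.8] [0.5694 0.0425 0.1504] 0.157 [74. 32. 10.]
top [297 186   8   3  16] [300.2 187.4] [ 0.559  -0.0845  0.1503] 0.159 [12. 66. 80.]
side [276 174   5   6  29] [278.1 176.6] [0.6035 0.1051 0.1521] 0.158 [30. 27. 27.]
side [270 191   4   8  22] [271.4 194.3] [0.5698 0.0396 0.149 ] 0.152 [92. 57. 41.]
side [286 190   4   8  22] [287.5 193.5] [0.6136 0.036  0.1483] 0.153 [20. 18. 17.]
side [284 207   6   9  42] [286.2 210.6] [ 0.5935 -0.0285  0.1511] 0.156 [12. 14. 71.]
side [278 227   3   9  24] [279.  230.9] [ 0.5601 -0.0906  0.1492] 0.153 [  7.  87. 101.]
side [295 226   4   9  25] [296.6 229.5] [ 0.6036 -0.0929  0.1483] 0.154 [17. 15. 15.]
```

```bash
cat >> h.py <<'E'
def st():
    s=status.get_obs(); R=cv2.Rodrigues(np.array(s["ee_rot"],float))[0]
    yaw=np.degrees(np.arctan2(R[1,0],R[0,0])); return s,R,yaw
def go(target,yaw_t=None):
    """mm to move along tool axes from measured pose; roll for tool x yaw yaw_t (mod 180)"""
    s,R,yaw=st(); dp=R.T@(np.array(target)-s["ee_pos"])*1000
    print("t",round(s["time"],2),"ee",s["ee_pos"].round(4),"yaw",yaw.round(2),"tilt",R[:,2].round(4),"gap",round(s["finger_gap"],4),"F",s["contact_force"].round(1),"q",s["joint_pos"].round(2))
    print("dp",dp.round(1))
    if yaw_t is not None:
        r=(yaw-yaw_t+90)%180-90; print("roll",r.round(2))
E
python3 - <<'E'
from h import *
s,R,y=st(); print(R.round(4))
go((.593,-.0235,.2),-4.3)
d=np.load("pics/top0.npy");P=cloud("top",d)
a=cv2.imread("pics/top0.png");h=cv2.cvtColor(a,cv2.COLOR_BGR2HSV).astype(int)
m=(h[...,0]>5)&(h[...,0]<18)&(h[...,1]>130)&(P[...,2]>.02)&(P[...,2]<.04)&(P[...,1]<-.2)
q=P[m][:,:2].astype(np.float32);print("tray rim",cv2.minAreaRect(q))
# heights map around gate front
for p in [(283,187),(282,186),(284,187),(268,181),(291,183),(237,174),(206,171)]: print(p,P[p[1],p[0]].round(3))
for p in [(130,204)]: print(P[p[1],p[0]].round(3))
E
```

```text
[[ 2.761e-01 -9.611e-01 -2.000e-04]
 [-9.611e-01 -2.761e-01  1.100e-03]
 [-1.100e-03 -1.000e-04 -1.000e+00]]
t 0.1 ee [ 0.1449 -0.5042  0.2308] yaw -73.97 tilt [-2.0e-04  1.1e-03 -1.0e+00] gap 0.0856 F [ 0.2  0.  -0.3] q [-1.43  0.29 -0.15  1.13 -0.    1.43]
dp [-338.2 -563.4   31.3]
roll -69.67
tray rim ((0.5570394992828369, -0.3224804103374481), (0.3537122309207916, 0.15178880095481873), 3.735220193862915)
(283, 187) [ 0.565 -0.038  0.076]
(282, 186) [ 0.568 -0.034  0.08 ]
(284, 187) [ 0.565 -0.04   0.084]
(268, 181) [0.584 0.012 0.077]
(291, 183) [ 0.577 -0.061  0.099]
(237, 174) [0.599 0.111 0.155]
(206, 171) [0.612 0.211 0.114]
[0.505 0.442 0.138]
```

```bash
python3 -m jog '[{"dp":[-16.9,-28.2,0],"roll":0},{"dp":[-16.9,-28.2,0],"roll":0},{"dp":[-16.9,-28.2,0],"roll":0},{"dp":[-16.9,-28.2,0],"roll":0},{"dp":[-16.9,-28.2,0],"roll":0},{"dp":[-16.9,-28.2,0],"roll":0},{"dp":[-16.9,-28.2,0],"roll":0},{"dp":[-16.9,-28.2,0],"roll":0},{"dp":[-16.9,-28.2,0],"roll":0},{"dp":[-16.9,-28.2,0],"roll":0}]' 0.7
python3 -m jog '[{"dp":[-16.9,-28.2,0],"roll":0},{"dp":[-16.9,-28.2,0],"roll":0},{"dp":[-16.9,-28.2,0],"roll":0},{"dp":[-16.9,-28.2,0],"roll":0},{"dp":[-16.9,-28.2,0],"roll":0},{"dp":[-16.9,-28.2,0],"roll":0},{"dp":[-16.9,-28.2,0],"roll":0},{"dp":[-16.9,-28.2,0],"roll":0},{"dp":[-16.9,-28.2,0],"roll":0},{"dp":[-16.9,-28.2,0],"roll":0}]'
python3 -m jog '[{"dp":[0,0,0],"roll":7},{"dp":[0,0,0],"roll":7},{"dp":[0,0,0],"roll":7},{"dp":[0,0,0],"roll":7},{"dp":[0,0,0],"roll":7},{"dp":[0,0,0],"roll":7},{"dp":[0,0,0],"roll":7},{"dp":[0,0,0],"roll":7},{"dp":[0,0,0],"roll":7},{"dp":[0,0,0],"roll":7}]'
python3 -m jog '[{"dp":[0,0,0],"roll":6.7},{"dp":[0,0,0],"roll":6.7},{"dp":[0,0,0],"roll":6.7},{"dp":[0,0,0],"roll":6.7},{"dp":[0,0,0],"roll":6.7},{"dp":[0,0,0],"roll":6.7},{"dp":[0,0,0],"roll":0},{"dp":[0,0,0],"roll":0}]'
python3 - <<'E'
from h import *
go((.593,-.0235,.2),-4.3)
E
```

```text
time: 0.93
ee_pos: [0.3701, -0.2628, 0.2312]
ee_rot: [-2.509, 1.89, 0.0]
contact_force: [0.6, -0.5, 0.6]
finger_gap: 0.0598
time: 1.77
ee_pos: [0.5944, -0.0225, 0.2309]
ee_rot: [2.509, -1.89, -0.001]
contact_force: [0.2, -1.8, 0.2]
finger_gap: 0.0598
time: 2.6
ee_pos: [0.5105, -0.2078, 0.2313]
ee_rot: [-1.376, 2.682, 0.198]
contact_force: [0.4, -0.7, -0.7]
finger_gap: 0.0599
time: 3.27
ee_pos: [0.3761, -0.3226, 0.2319]
ee_rot: [-0.737, 2.821, 0.398]
contact_force: [0.7, -0.3, -0.0]
finger_gap: 0.0599
t 3.27 ee [ 0.3761 -0.3226  0.2319] yaw -152.35 tilt [ 0.1226  0.306  -0.9441] gap 0.0599 F [ 0.7 -0.3 -0. ] q [-1.03  0.38 -0.08  1.32  0.27  3.14]
dp [-311.7  135.7  148.2]
roll 31.95
```

```bash
python3 -m jog '[{"dp":[0,0,0],"roll":-7},{"dp":[0,0,0],"roll":-7},{"dp":[0,0,0],"roll":-7},{"dp":[0,0,0],"roll":-7}]'
python3 - <<'E'
from h import *
go((.593,-.0235,.231),-4.3)
E
```

```text
time: 3.6
ee_pos: [0.3782, -0.3207, 0.2323]
ee_rot: [-1.389, 2.507, 0.307]
contact_force: [-0.6, 0.2, 0.0]
finger_gap: 0.0597
t 3.6 ee [ 0.3782 -0.3207  0.2323] yaw -122.64 tilt [ 0.1216  0.3058 -0.9443] gap 0.0597 F [-0.6  0.2  0. ] q [-1.03  0.38 -0.08  1.32  0.27  2.65]
dp [-345.9  -28.   118.2]
roll 61.66
```

The roll ran joint 6 into its limit and left the tool tilted. To undo it, I'll bring joint 6 towards its other limit and work the tilt back out.

```bash
python3 -m jog '[{"dp":[0,0,0],"roll":-7},{"dp":[0,0,0],"roll":-7},{"dp":[0,0,0],"roll":-7},{"dp":[0,0,0],"roll":-7},{"dp":[0,0,0],"roll":-7},{"dp":[0,0,0],"roll":-7},{"dp":[0,0,0],"roll":-7},{"dp":[0,0,0],"roll":-7},{"dp":[0,0,0],"roll":-7},{"dp":[0,0,0],"roll":-7}]' >/dev/null
python3 -m jog '[{"dp":[0,0,0],"roll":-7},{"dp":[0,0,0],"roll":-7},{"dp":[0,0,0],"roll":-7},{"dp":[0,0,0],"roll":-7},{"dp":[0,0,0],"roll":-7},{"dp":[0,0,0],"roll":-7},{"dp":[0,0,0],"roll":-7},{"dp":[0,0,0],"roll":-7},{"dp":[0,0,0],"roll":-7},{"dp":[0,0,0],"roll":-7}]' >/dev/null
python3 -m jog '[{"dp":[0,0,0],"roll":-7},{"dp":[0,0,0],"roll":-7},{"dp":[0,0,0],"roll":-7},{"dp":[0,0,0],"roll":-7},{"dp":[0,0,0],"roll":-7},{"dp":[0,0,0],"roll":-7},{"dp":[0,0,0],"roll":-7},{"dp":[0,0,0],"roll":-7},{"dp":[0,0,0],"roll":-7},{"dp":[0,0,0],"roll":-7}]' >/dev/null
python3 -m jog '[{"dp":[0,0,0],"roll":-7},{"dp":[0,0,0],"roll":-7},{"dp":[0,0,0],"roll":-7},{"dp":[0,0,0],"roll":-7},{"dp":[0,0,0],"roll":-7},{"dp":[0,0,0],"roll":-7},{"dp":[0,0,0],"roll":-7},{"dp":[0,0,0],"roll":-7},{"dp":[0,0,0],"roll":-7},{"dp":[0,0,0],"roll":-7}]'
cat >> h.py <<'E'
def tilt():
    s,R,y=st(); q=s["joint_pos"]; b=q[0]; z=R[:,2]
    print("t",round(s["time"],2),"ee",s["ee_pos"].round(4),"r",np.hypot(*s["ee_pos"][:2]).round(3),"yaw",y.round(1),"q",q.round(3),"tilt rad(out+)",np.degrees(np.arcsin(z[0]*np.cos(b)+z[1]*np.sin(b))).round(2),"tan(left+)",np.degrees(np.arcsin(-z[0]*np.sin(b)+z[1]*np.cos(b))).round(2))
E
python3 -c "
from h import *
tilt()"
```

```text
time: 6.93
ee_pos: [0.3783, -0.3205, 0.2323]
ee_rot: [0.58, 2.982, 0.505]
contact_force: [0.4, 0.2, -0.2]
finger_gap: 0.0598
t 6.93 ee [ 0.3783 -0.3205  0.2323] r 0.496 yaw 158.0 q [-1.027  0.376 -0.083  1.32   0.265 -2.241] tilt rad(out+) -11.47 tan(left+) 15.2
```

```bash
python3 -m jog '[{"dp":[0,0,0],"roll":-7},{"dp":[0,0,0],"roll":-7},{"dp":[0,0,0],"roll":-7},{"dp":[0,0,0],"roll":-7},{"dp":[0,0,0],"roll":-7},{"dp":[0,0,0],"roll":-7},{"dp":[0,0,0],"roll":-7},{"dp":[0,0,0],"roll":-7},{"dp":[0,0,0],"roll":-7},{"dp":[0,0,0],"roll":0}]' 
python3 -c "
from h import *
tilt()"
python3 -m jog '[{"dp":[0,0,0],"roll":-7},{"dp":[0,0,0],"roll":-7},{"dp":[0,0,0],"roll":0}]' 
python3 -c "
from h import *
tilt()"
```

```text
time: 7.77
ee_pos: [0.4206, -0.2895, 0.2325]
ee_rot: [-0.931, 2.788, 0.334]
contact_force: [-0.2, 1.0, 1.2]
finger_gap: 0.0599
t 7.77 ee [ 0.4206 -0.2895  0.2325] r 0.511 yaw -144.2 q [-0.906  0.363 -0.087  1.276  0.248 -3.14 ] tilt rad(out+) -8.57 tan(left+) 14.19
time: 8.02
ee_pos: [0.465, -0.2461, 0.2323]
ee_rot: [-1.156, 2.737, 0.258]
contact_force: [-0.4, -0.7, -0.0]
finger_gap: 0.06
t 8.02 ee [ 0.465  -0.2461  0.2323] r 0.526 yaw -134.8 q [-0.76   0.349 -0.092  1.226  0.215 -3.141] tilt rad(out+) -5.4 tan(left+) 12.34
```

```bash
python3 -m jog '[{"dp":[0,0,0],"roll":-7},{"dp":[0,0,0],"roll":-7},{"dp":[0,0,0],"roll":-7},{"dp":[0,0,0],"roll":-7},{"dp":[0,0,0],"roll":0}]' 
python3 -c "
from h import *
tilt()"
```

```text
time: 8.43
ee_pos: [0.5329, -0.1424, 0.2318]
ee_rot: [-1.588, 2.589, 0.113]
contact_force: [-0.7, -0.6, 0.1]
finger_gap: 0.0603
t 8.43 ee [ 0.5329 -0.1424  0.2318] r 0.552 yaw -117.0 q [-0.469  0.337 -0.093  1.15   0.126 -3.141] tilt rad(out+) -0.54 tan(left+) 7.24
```

```bash
python3 -m jog '[{"dp":[0,0,0],"roll":-7},{"dp":[0,0,0],"roll":-7},{"dp":[0,0,0],"roll":-7},{"dp":[0,0,0],"roll":0}]' 
python3 -c "
from h import *
tilt()"
```

```text
time: 8.77
ee_pos: [0.5626, -0.0539, 0.2314]
ee_rot: [-1.895, 2.443, 0.013]
contact_force: [-0.1, 0.4, 0.2]
finger_gap: 0.06
t 8.77 ee [ 0.5626 -0.0539  0.2314] r 0.565 yaw -104.4 q [-0.251  0.344 -0.079  1.125  0.044 -3.141] tilt rad(out+) 1.35 tan(left+) 2.55
```

```bash
python3 -m jog '[{"dp":[0,0,0],"roll":-7},{"dp":[0,0,0],"roll":-3.5},{"dp":[0,0,0],"roll":0}]' 
python3 -c "
from h import *
tilt()"
```

```text
time: 9.02
ee_pos: [0.5701, -0.0099, 0.2312]
ee_rot: [-2.04, 2.364, -0.032]
contact_force: [-1.7, -0.2, -0.9]
finger_gap: 0.0597
t 9.02 ee [ 0.5701 -0.0099  0.2312] r 0.57 yaw -98.4 q [-1.460e-01  3.530e-01 -6.400e-02  1.125e+00  1.000e-03 -3.141e+00] tilt rad(out+) 1.6 tan(left+) 0.04
```

```bash
python3 -m jog '[{"dp":[0,0,0],"roll":7},{"dp":[0,0,0],"roll":7},{"dp":[0,0,0],"roll":7},{"dp":[0,0,0],"roll":7},{"dp":[0,0,0],"roll":7},{"dp":[0,0,0],"roll":7},{"dp":[0,0,0],"roll":7},{"dp":[0,0,0],"roll":7},{"dp":[0,0,0],"roll":7},{"dp":[0,0,0],"roll":7}]' 
python3 -m jog '[{"dp":[0,0,0],"roll":7},{"dp":[0,0,0],"roll":7},{"dp":[20,0,0],"roll":0},{"dp":[35,0,0],"roll":0},{"dp":[35,0,0],"roll":0},{"dp":[35,0,0],"roll":0},{"dp":[35,0,0],"roll":0},{"dp":[35,0,0],"roll":0},{"dp":[35,0,0],"roll":0},{"dp":[20,0,0],"roll":0}]' 
python3 -c "
from h import *
tilt()"
```

```text
time: 9.85
ee_pos: [0.5698, -0.0138, 0.2312]
ee_rot: [-0.294, 3.1, -0.01]
contact_force: [0.1, -0.2, -0.1]
finger_gap: 0.0599
time: 10.68
ee_pos: [0.3167, -0.0009, 0.2236]
ee_rot: [0.076, 3.114, -0.004]
contact_force: [1.3, 0.9, 0.4]
finger_gap: 0.0596
t 10.68 ee [ 0.3167 -0.0009  0.2236] r 0.317 yaw 177.2 q [-0.238 -0.136 -0.647  1.034  0.003 -1.76 ] tilt rad(out+) 1.51 tan(left+) 0.16
```

```bash
python3 -m jog '[{"dp":[20,0,0],"roll":0},{"dp":[20,0,0],"roll":0},{"dp":[20,0,0],"roll":0},{"dp":[10,0,0],"roll":0},{"dp":[0,0,0],"roll":0}]' 
python3 -c "
from h import *
tilt()"
```

```text
time: 11.1
ee_pos: [0.2491, 0.0021, 0.2222]
ee_rot: [0.076, 3.112, -0.005]
contact_force: [0.2, -0.1, -0.6]
finger_gap: 0.0595
t 11.1 ee [0.2491 0.0021 0.2222] r 0.249 yaw 177.2 q [-0.294 -0.289 -0.759  1.073  0.004 -1.816] tilt rad(out+) 1.62 tan(left+) 0.25
```

```bash
cat > fit.py <<'E'
from h import *
from scipy.optimize import least_squares
from scipy.spatial.transform import Rotation as Ro
D=[([-1.43,.2913,-.1541,1.1267,0,1.4315],[.1449,-.5042,.2308]),
([-1.027,.376,-.083,1.32,.265,-2.241],[.3783,-.3205,.2323]),([-.906,.363,-.087,1.276,.248,-3.14],[.4206,-.2895,.2325]),
([-.76,.349,-.092,1.226,.215,-3.14],[.465,-.2461,.2323]),([-.469,.337,-.093,1.15,.126,-3.14],[.5329,-.1424,.2318]),
([-.251,.344,-.079,1.125,.044,-3.14],[.5626,-.0539,.2314]),([-.146,.353,-.064,1.125,.001,-3.14],[.5701,-.0099,.2312]),
([-.238,-.136,-.647,1.034,.003,-1.76],[.3167,-.0009,.2236]),([-.294,-.289,-.759,1.073,.004,-1.816],[.2491,.0021,.2222])]
def fk(q,p):
    c0,h0,L1,L2,L2v,d,w,tl=p
    # plane: r,z ; j2 leans forward from vertical; forearm pitch down angle b=j2-j3
    r=c0+L1*np.sin(q[1]); z=h0+L1*np.cos(q[1]); b=q[1]-q[2]
    r+=L2*np.cos(b)+L2v*np.sin(b); z+=-L2*np.sin(b)+L2v*np.cos(b)
    g=b+q[3] # tool pitch down angle
    # w: from j4 axis to j5 axis along tool, tl beyond j5
    r+=w*np.cos(g); z-=w*np.sin(g)
    v=np.array([np.cos(q[4])*np.cos(g),np.sin(q[4]),-np.cos(q[4])*np.sin(g)])*tl
    P=np.array([r+v[0],d+v[1],z+v[2]])
    return Ro.from_euler("z",q[0]).apply(P)
res=least_squares(lambda p:np.concatenate([fk(q,p)-x for q,x in D]),[0,.3,.3,.3,0,.1,.1,.15])
if __name__=="__main__":
    print(res.x.round(3),np.abs(res.fun).max().round(4))
    p=res.x; q1=D[-1][0]
    for z in(.35,.3,.25,.2,.15,.1):
        for r in (.45,.35,.3,.27,.25,.22,.2,.18,.15):
            s=least_squares(lambda a:fk([0,a[0],a[1],np.pi/2-a[0]+a[1],0,0],p)[[0,2]]-[r,z],[-.2,-.7])
            if s.cost<1e-7: print(z,r,s.x.round(2),(np.pi/2-s.x[0]+s.x[1]).round(2))
E
python3 fit.py
```

```text
[0.004 0.294 0.51  0.38  0.062 0.073 0.119 0.324] 0.0004
0.35 0.45 [ 0.12 -0.06] 1.39
0.35 0.35 [-0.08 -0.26] 1.39
0.35 0.3 [-0.18 -0.34] 1.4
0.35 0.27 [-0.24 -0.39] 1.42
0.35 0.25 [-0.28 -0.41] 1.43
0.35 0.22 [-0.34 -0.45] 1.46
0.35 0.2 [-0.38 -0.47] 1.48
0.35 0.18 [-0.42 -0.49] 1.5
0.35 0.15 [-0.48 -0.52] 1.53
0.3 0.45 [ 0.13 -0.18] 1.26
0.3 0.35 [-0.07 -0.38] 1.26
0.3 0.3 [-0.17 -0.47] 1.27
0.3 0.27 [-0.23 -0.51] 1.29
0.3 0.25 [-0.27 -0.54] 1.3
0.3 0.22 [-0.34 -0.58] 1.33
0.3 0.2 [-0.38 -0.6 ] 1.35
0.3 0.18 [-0.42 -0.62] 1.37
0.3 0.15 [-0.49 -0.65] 1.41
0.25 0.45 [ 0.15 -0.29] 1.13
0.25 0.35 [-0.05 -0.5 ] 1.12
0.25 0.3 [-0.15 -0.58] 1.13
0.25 0.27 [-0.21 -0.63] 1.15
0.25 0.25 [-0.25 -0.66] 1.16
0.25 0.22 [-0.32 -0.7 ] 1.19
0.25 0.2 [-0.36 -0.73] 1.21
0.25 0.18 [-0.41 -0.75] 1.23
0.25 0.15 [-0.48 -0.78] 1.27
0.2 0.45 [ 0.18 -0.38] 1.0
0.2 0.35 [-0.01 -0.6 ] 0.98
0.2 0.3 [-0.11 -0.69] 0.99
0.2 0.27 [-0.17 -0.74] 1.0
0.2 0.25 [-0.22 -0.77] 1.01
0.2 0.22 [-0.28 -0.82] 1.04
0.2 0.2 [-0.33 -0.84] 1.06
0.2 0.18 [-0.38 -0.87] 1.08
0.2 0.15 [-0.45 -0.9 ] 1.12
0.15 0.45 [ 0.23 -0.47] 0.87
0.15 0.35 [ 0.05 -0.69] 0.83
0.15 0.3 [-0.05 -0.79] 0.83
0.15 0.27 [-0.12 -0.84] 0.84
0.15 0.25 [-0.16 -0.88] 0.85
0.15 0.22 [-0.23 -0.93] 0.87
0.15 0.2 [-0.27 -0.95] 0.89
0.15 0.18 [-0.32 -0.98] 0.91
0.15 0.15 [-0.4  -1.02] 0.95
0.1 0.45 [ 0.29 -0.54] 0.74
0.1 0.35 [ 0.12 -0.77] 0.68
0.1 0.3 [ 0.02 -0.88] 0.67
0.1 0.27 [-0.04 -0.94] 0.67
0.1 0.25 [-0.08 -0.97] 0.67
0.1 0.22 [-0.14 -1.03] 0.69
0.1 0.2 [-0.19 -1.06] 0.7
0.1 0.18 [-0.24 -1.09] 0.72
0.1 0.15 [-0.32 -1.13] 0.75
```

```bash
python3 -c "
from h import *
go((.593,-.0232,.22),-4.3)"
```

```text
t 11.1 ee [0.2491 0.0021 0.2222] yaw 177.19 tilt [ 0.0283 -0.0039 -0.9996] gap 0.0595 F [ 0.2 -0.1 -0.6] q [-0.29 -0.29 -0.76  1.07  0.   -1.82]
dp [-344.5   -8.4   12. ]
roll 1.49
```

```bash
python3 -m jog '[{"dp":[-20,-0.8,1],"roll":0},{"dp":[-36,-0.9,1.3],"roll":0},{"dp":[-36,-0.9,1.3],"roll":0},{"dp":[-36,-0.9,1.3],"roll":0},{"dp":[-36,-0.9,1.3],"roll":0},{"dp":[-36,-0.9,1.3],"roll":0},{"dp":[-36,-0.9,1.3],"roll":0},{"dp":[-36,-0.9,1.3],"roll":0},{"dp":[-36,-0.9,1.3],"roll":0},{"dp":[-36,-0.9,1.3],"roll":1.5}]' 
python3 -m jog '[{"dp":[0,0,0],"roll":0},{"dp":[0,0,0],"roll":0}]'
python3 - <<'E'
from h import *
go((.593,-.0232,.126),-4.3)
im,d=eyes.get_image("side"); cv2.imwrite("pics/s1.png",cv2.resize(im[120:280,220:380],None,fx=4,fy=4,interpolation=cv2.INTER_CUBIC))
im,d=eyes.get_image("top"); cv2.imwrite("pics/t1.png",cv2.resize(im[90:240,180:380],None,fx=4,fy=4,interpolation=cv2.INTER_CUBIC))
E
```

```text
time: 11.93
ee_pos: [0.5969, -0.0235, 0.2182]
ee_rot: [0.115, 3.111, -0.004]
contact_force: [0.8, 0.4, -0.2]
finger_gap: 0.0597
time: 12.1
ee_pos: [0.596, -0.0235, 0.2173]
ee_rot: [0.116, 3.112, -0.004]
contact_force: [-1.2, -0.3, -0.3]
finger_gap: 0.0598
t 12.1 ee [ 0.596  -0.0235  0.2173] yaw 175.74 tilt [ 0.0269 -0.0037 -0.9996] gap 0.0598 F [-1.2 -0.3 -0.3] q [-0.16  0.41 -0.01  1.12  0.   -1.66]
dp [ 5.5  0.3 91.1]
roll 0.04
```

View pics/s1.png

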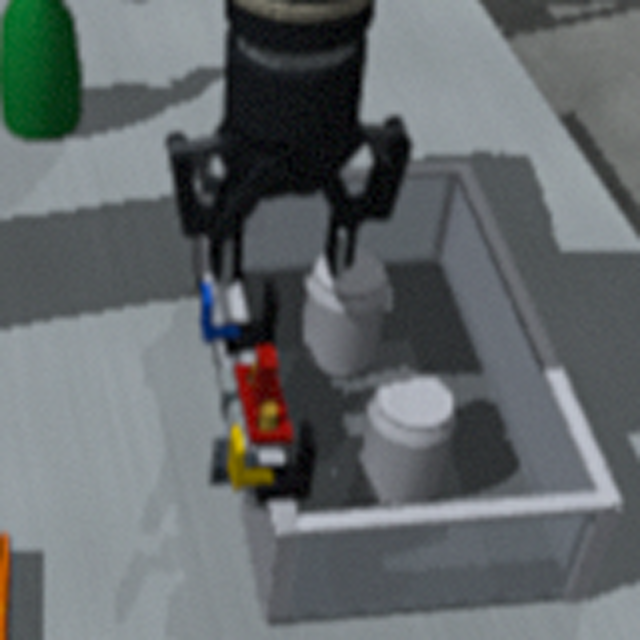

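View pics/t1.png

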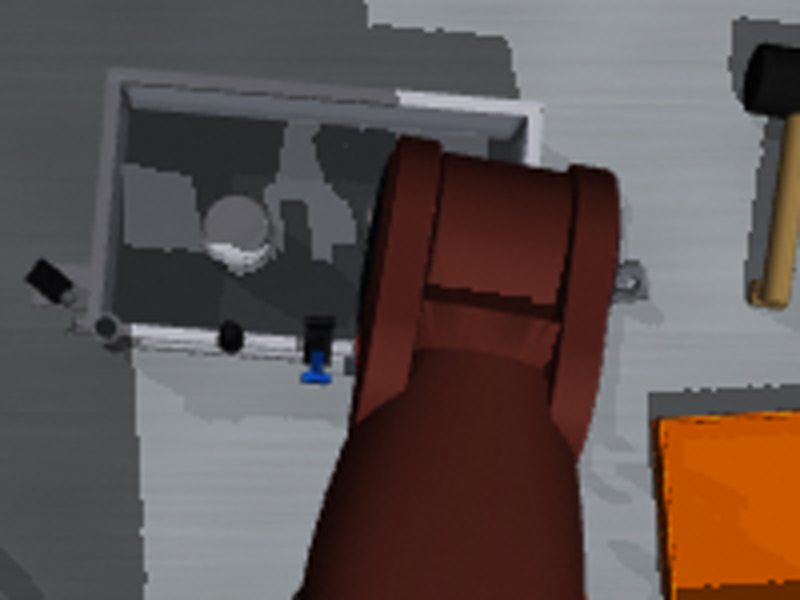

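The side view shows the gripper squarely above the pen, with the fin at about crop (266,360) between the fingers. The link plate, the catches and both cans are untouched, so I'll descend.

```bash
python3 -m jog '[{"dp":[3,0.3,20],"roll":0},{"dp":[2.5,0,25],"roll":0},{"dp":[0,0,22],"roll":0},{"dp":[0,0,15],"roll":0},{"dp":[0,0,9],"roll":0},{"dp":[0,0,0],"roll":0},{"dp":[0,0,0],"roll":0}]'
python3 - <<'E'
from h import *
go((.593,-.0232,.126),-4.3)
im,d=eyes.get_image("side"); cv2.imwrite("pics/s2.png",cv2.resize(im[140:270,230:360],None,fx=5,fy=5,interpolation=cv2.INTER_CUBIC))
E
```

```text
time: 12.78
ee_pos: [0.591, -0.0229, 0.1288]
ee_rot: [0.115, 3.111, -0.005]
contact_force: [0.4, 0.5, 0.4]
finger_gap: 0.06
t 12.78 ee [ 0.591  -0.0229  0.1288] yaw 175.76 tilt [ 0.0285 -0.0041 -0.9996] gap 0.06 F [0.4 0.5 0.4] q [-0.16  0.47 -0.17  0.9   0.   -1.66]
dp [-2.  -0.1  2.9]
roll 0.06
```

View pics/s2.png

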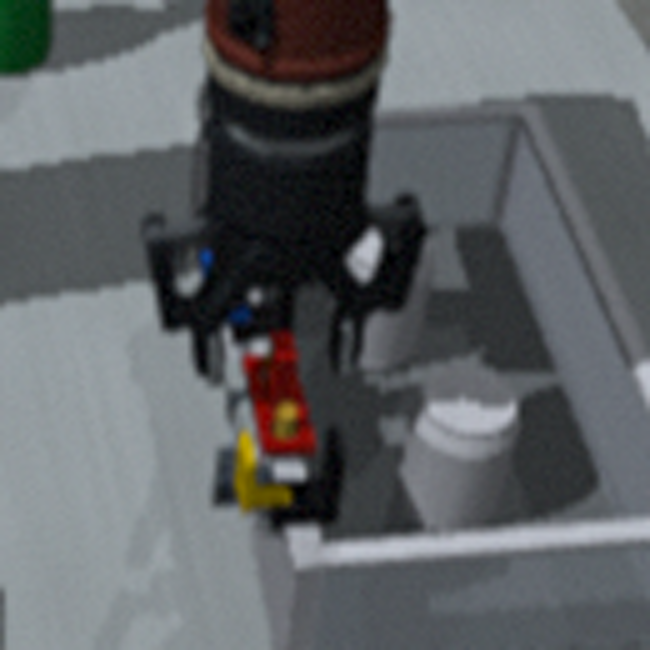

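The fingers straddle the fin, with tips at crop x≈205 and 350 and the fin at about 280. I'll close on it.

```bash
python3 -m jog '[{"dp":[-2,0,2.5],"roll":0},{"dp":[0,0,0],"roll":0}]'
python3 -m jog '[{"dp":[0,0,0],"roll":0},{"dp":[0,0,0],"roll":0},{"dp":[0,0,0],"roll":0},{"dp":[0,0,0],"roll":0},{"dp":[0,0,0],"roll":0},{"dp":[0,0,0],"roll":0}]' 0
python3 -c "
from h import *
go((.466,-.33,.126),-4.3)"
```

```text
time: 13.0
ee_pos: [0.5941, -0.0232, 0.1266]
ee_rot: [0.115, 3.109, -0.005]
contact_force: [-0.3, -0.3, -0.2]
finger_gap: 0.0597
time: 13.5
ee_pos: [0.5932, -0.0231, 0.126]
ee_rot: [0.115, 3.111, -0.005]
contact_force: [-2.0, -0.9, 2.6]
finger_gap: 0.0107
t 13.5 ee [ 0.5932 -0.0231  0.126 ] yaw 175.77 tilt [ 0.0284 -0.0041 -0.9996] gap 0.0107 F [-2.  -0.9  2.6] q [-0.16  0.47 -0.17  0.9   0.   -1.66]
dp [ 104.2 -315.5   -2.4]
roll 0.07
```

```bash
python3 -m jog '[{"dp":[-0.2,0,-8],"roll":0},{"dp":[-0.3,0,-10],"roll":0},{"dp":[-0.3,0,-12],"roll":0},{"dp":[-0.5,0,-20],"roll":0},{"dp":[-0.6,0,-25],"roll":0},{"dp":[0,0,0],"roll":0},{"dp":[0,0,0],"roll":0}]'
python3 - <<'E'
from h import *
go((.466,-.33,.2),-4.3)
im,d=eyes.get_image("side"); cv2.imwrite("pics/s3.png",cv2.resize(im[120:270,230:360],None,fx=4,fy=4,interpolation=cv2.INTER_CUBIC))
E
```

```text
time: 14.08
ee_pos: [0.5941, -0.0231, 0.2028]
ee_rot: [0.115, 3.108, -0.005]
contact_force: [-0.6, -1.1, -1.6]
finger_gap: 0.0109
t 14.08 ee [ 0.5941 -0.0231  0.2028] yaw 175.77 tilt [ 0.0318 -0.0047 -0.9995] gap 0.0109 F [-0.6 -1.1 -1.6] q [-0.16  0.41 -0.05  1.07  0.   -1.66]
dp [ 1.052e+02 -3.155e+02  2.000e-01]
roll 0.07
```

View pics/s3.png

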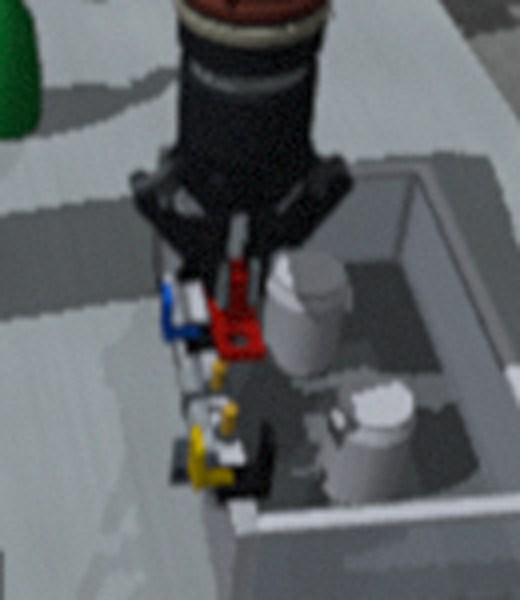

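The link is clear of both pins, which show at crop (218,372) and (230,415), and it hangs level in the grip. Next I'll carry it to the right tray.

```bash
python3 -m jog '[{"dp":[6,-18,0],"roll":0},{"dp":[11,-33,0],"roll":0},{"dp":[11,-33,0],"roll":0},{"dp":[11,-33,0],"roll":0},{"dp":[11,-33,0],"roll":0},{"dp":[11,-33,0],"roll":0},{"dp":[11,-33,0],"roll":0},{"dp":[11,-33,0],"roll":0},{"dp":[11,-33,0],"roll":0},{"dp":[11,-33,0],"roll":0}]'
python3 -m jog '[{"dp":[0,0,0],"roll":0},{"dp":[0,0,0],"roll":0}]'
python3 - <<'E'
from h import *
go((.466,-.33,.027),-4.3)
im,d=eyes.get_image("side"); cv2.imwrite("pics/s4.png",im)
E
```

```text
time: 14.97
ee_pos: [0.4636, -0.3303, 0.1975]
ee_rot: [0.115, 3.112, -0.003]
contact_force: [0.3, -0.5, -0.4]
finger_gap: 0.0109
time: 15.13
ee_pos: [0.4637, -0.3305, 0.1973]
ee_rot: [0.12, 3.112, -0.003]
contact_force: [0.2, 0.1, -1.9]
finger_gap: 0.0108
t 15.13 ee [ 0.4637 -0.3305  0.1973] yaw 175.58 tilt [ 0.0268 -0.0029 -0.9996] gap 0.0108 F [ 0.2  0.1 -1.9] q [-0.76  0.38 -0.12  1.05  0.02 -2.25]
dp [  2.3   0.8 170.3]
roll -0.12
```

View pics/s4.png

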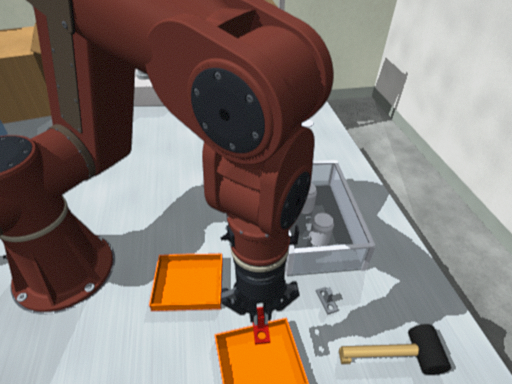

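The red link hangs at (262,330), above the right tray, which lies around (260,355). I'll lower it.

```bash
python3 -m jog '[{"dp":[1,0.4,20],"roll":0},{"dp":[1.3,0.4,30],"roll":0},{"dp":[0,0,30],"roll":0},{"dp":[0,0,30],"roll":0},{"dp":[0,0,25],"roll":0},{"dp":[0,0,15],"roll":0},{"dp":[0,0,8],"roll":0},{"dp":[0,0,6],"roll":0},{"dp":[0,0,0],"roll":0},{"dp":[0,0,0],"roll":0}]'
python3 -c "
from h import *
go((.466,-.33,.027),-4.3)"
```

```text
time: 16.02
ee_pos: [0.468, -0.3289, 0.0351]
ee_rot: [0.114, 3.111, -0.005]
contact_force: [0.2, 0.7, -1.3]
finger_gap: 0.0112
t 16.02 ee [ 0.468  -0.3289  0.0351] yaw 175.81 tilt [ 0.0288 -0.0046 -0.9996] gap 0.0112 F [ 0.2  0.7 -1.3] q [-0.75  0.54 -0.33  0.67  0.02 -2.25]
dp [ 2.1 -1.2  8. ]
roll 0.11
```

```bash
python3 -m jog '[{"dp":[0,0,4],"roll":0},{"dp":[0,0,3],"roll":0},{"dp":[0,0,2],"roll":0},{"dp":[0,0,0],"roll":0},{"dp":[0,0,0],"roll":0}]'
python3 -c "
from h import *
go((.466,-.33,.025),-4.3)"
```

```text
time: 16.43
ee_pos: [0.4677, -0.3291, 0.0255]
ee_rot: [0.115, 3.111, -0.005]
contact_force: [-0.5, 0.3, -0.7]
finger_gap: 0.0107
t 16.43 ee [ 0.4677 -0.3291  0.0255] yaw 175.76 tilt [ 0.0283 -0.0041 -0.9996] gap 0.0107 F [-0.5  0.3 -0.7] q [-0.75  0.55 -0.34  0.65  0.02 -2.25]
dp [ 1.6 -1.   0.5]
roll 0.06
```

```bash
python3 -m jog '[{"dp":[0,0,1],"roll":0},{"dp":[0,0,0.5],"roll":0},{"dp":[0,0,0],"roll":0},{"dp":[0,0,0],"roll":0}]'
python3 -m jog '[{"dp":[0,0,0],"roll":0},{"dp":[0,0,0],"roll":0},{"dp":[0,0,0],"roll":0},{"dp":[0,0,0],"roll":0},{"dp":[0,0,0],"roll":0}]' 0.5
python3 -m jog '[{"dp":[0,0,-15],"roll":0},{"dp":[0,0,-25],"roll":0},{"dp":[0,0,-30],"roll":0},{"dp":[0,0,-40],"roll":0},{"dp":[0,0,-40],"roll":0},{"dp":[0,0,-20],"roll":0},{"dp":[0,0,0],"roll":0}]' 1
python3 - <<'E'
from h import *
go((.588,-.0867,.2),-4.3)
im,d=eyes.get_image("side"); cv2.imwrite("pics/s5.png",im)
im,d=eyes.get_image("top"); cv2.imwrite("pics/t5.png",im); np.save("pics/t5.npy",d)
E
```

```text
time: 16.77
ee_pos: [0.4679, -0.3293, 0.0252]
ee_rot: [0.115, 3.11, -0.006]
contact_force: [-3.1, 2.8, 12.7]
finger_gap: 0.0109
time: 17.18
ee_pos: [0.4677, -0.3291, 0.0238]
ee_rot: [0.115, 3.111, -0.005]
contact_force: [0.4, -0.6, 0.9]
finger_gap: 0.0427
time: 17.77
ee_pos: [0.4649, -0.3303, 0.1991]
ee_rot: [0.115, 3.105, -0.013]
contact_force: [0.6, -1.2, 0.0]
finger_gap: 0.0853
t 17.77 ee [ 0.4649 -0.3303  0.1991] yaw 175.78 tilt [ 0.0342 -0.0097 -0.9994] gap 0.0853 F [ 0.6 -1.2  0. ] q [-0.76  0.37 -0.13  1.04  0.02 -2.25]
dp [-104.8  252.     0.9]
roll 0.08
```

View pics/s5.png

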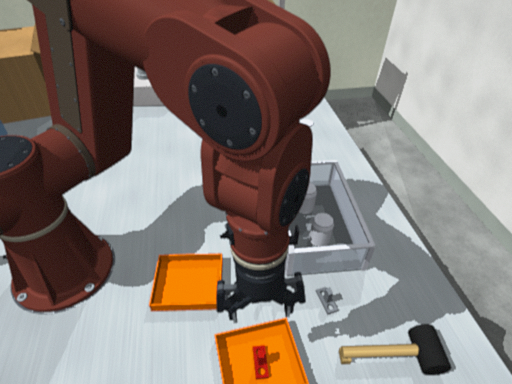

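View pics/t5.png

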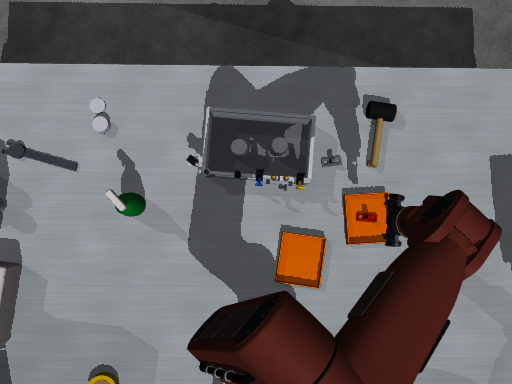

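The red link lies flat in the right tray, at side (261,362) and top (367,216). Nothing else has moved. I'll re-measure the two catches from this view, now that the link is out of the way.

Run:
```python
from h import *
a=cv2.imread("pics/t5.png"); cv2.imwrite("pics/t5z.png",cv2.resize(a[155:200,195:315],None,fx=6,fy=6,interpolation=cv2.INTER_CUBIC))
d=np.load("pics/t5.npy");P=cloud("top",d)
m=(P[...,2]>.143)&(P[...,2]<.17)&(P[...,0]>.5)&(P[...,0]<.68)&(P[...,1]>-.15)&(P[...,1]<.2)&(d>0)
k,l,s,ce=cv2.connectedComponentsWithStats(m.astype(np.uint8))
for i in range(1,k):
    q=P[l==i]; print(s[i],q.mean(0).round(4),pts("top",ce[i],z=.150)[0].round(4))
m=(P[...,2]>.119)&(P[...,2]<.14)&(P[...,0]>.58)&(P[...,0]<.61)&(P[...,1]>-.06)&(P[...,1]<.02)
k,l,s,ce=cv2.connectedComponentsWithStats(m.astype(np.uint8))
for i in range(1,k): print("pin",s[i],P[l==i].mean(0).round(4))
```

```text
[257 169   7   3  15] [0.6137 0.0399 0.1482] [0.6136 0.04   0.15  ]
[235 170   5   6  23] [0.6026 0.1114 0.1554] [0.6032 0.1115 0.15  ]
[298 172   8   3  17] [ 0.6031 -0.0886  0.1487] [ 0.6029 -0.0884  0.15  ]
[256 183   7   3  14] [0.5699 0.0433 0.1505] [0.5699 0.0433 0.15  ]
[297 186   8   3  17] [ 0.559  -0.0848  0.1508] [ 0.5591 -0.0849  0.15  ]
pin [272 175   4   3   9] [ 0.5961 -0.0028  0.124 ]
pin [285 176   3   4   8] [ 0.5917 -0.0426  0.1262]
```

View pics/t5z.png

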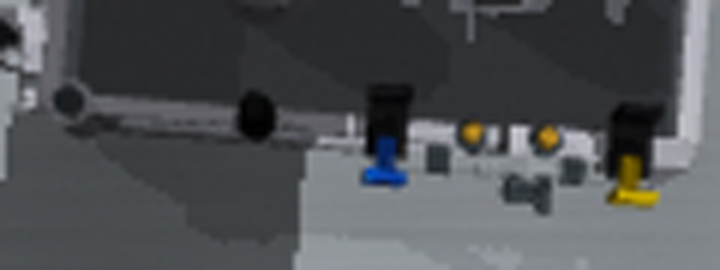

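```bash
python3 -m jog '[{"dp":[-6,16,0],"roll":0},{"dp":[-11,27,0],"roll":0},{"dp":[-11,27,0],"roll":0},{"dp":[-11,27,0],"roll":0},{"dp":[-11,27,0],"roll":0},{"dp":[-11,27,0],"roll":0},{"dp":[-11,27,0],"roll":0},{"dp":[-11,27,0],"roll":0},{"dp":[-11,27,0],"roll":0},{"dp":[-11,20,0],"roll":0}]'
python3 -m jog '[{"dp":[0,0,0],"roll":0},{"dp":[0,0,0],"roll":0}]'
python3 -c "
from h import *
go((.5885,-.0872,.118),-4.6)"
```

```text
time: 18.7
ee_pos: [0.5857, -0.0823, 0.1943]
ee_rot: [0.114, 3.114, -0.003]
contact_force: [-0.2, 0.3, -0.5]
finger_gap: 0.0852
time: 18.87
ee_pos: [0.5856, -0.0836, 0.1945]
ee_rot: [0.112, 3.114, -0.004]
contact_force: [-0.7, 0.8, -0.6]
finger_gap: 0.0854
t 18.87 ee [ 0.5856 -0.0836  0.1945] yaw 175.89 tilt [ 0.0254 -0.0034 -0.9997] gap 0.0854 F [-0.7  0.8 -0.6] q [-0.27  0.42 -0.07  1.06  0.   -1.77]
dp [-1.1 -3.2 76.5]
roll 0.49
```

```bash
python3 -m jog '[{"dp":[-1,-3.2,15],"roll":0.5},{"dp":[0,0,25],"roll":0},{"dp":[0,0,20],"roll":0},{"dp":[0,0,12],"roll":0},{"dp":[0,0,7],"roll":0},{"dp":[0,0,0],"roll":0},{"dp":[0,0,0],"roll":0}]'
python3 - <<'E'
from h import *
go((.5885,-.0872,.116),-4.6)
im,d=eyes.get_image("side"); cv2.imwrite("pics/s6.png",cv2.resize(im[150:280,220:350],None,fx=5,fy=5,interpolation=cv2.INTER_CUBIC))
E
```

```text
time: 19.45
ee_pos: [0.5887, -0.089, 0.1172]
ee_rot: [0.13, 3.111, -0.004]
contact_force: [0.3, -0.5, 1.4]
finger_gap: 0.0855
t 19.45 ee [ 0.5887 -0.089   0.1172] yaw 175.22 tilt [ 0.0274 -0.004  -0.9996] gap 0.0855 F [ 0.3 -0.5  1.4] q [-0.27  0.48 -0.18  0.88  0.   -1.76]
dp [0.4 1.8 1.2]
roll -0.18
```

View pics/s6.png

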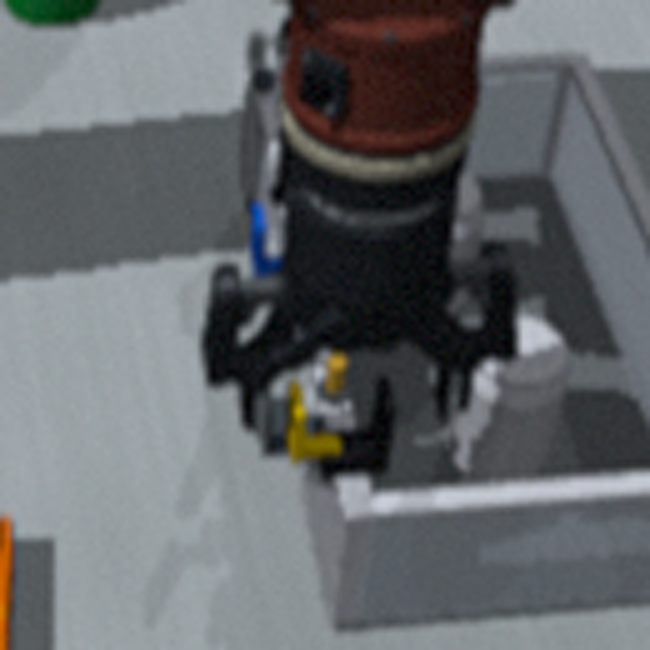

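```bash
python3 -m jog '[{"dp":[0,1,1],"roll":0},{"dp":[0,0,0],"roll":0},{"dp":[0,0,0],"roll":0},{"dp":[0,0,0],"roll":0},{"dp":[0,0,0],"roll":0}]' 0.5
python3 -m jog '[{"dp":[0,0,0],"roll":0},{"dp":[0,0,0],"roll":0},{"dp":[0,0,0],"roll":0},{"dp":[0,0,0],"roll":0}]' 0.46
python3 -c "
from h import *
go((.5885,-.0872,.116),-4.6)"
```

```text
time: 19.92
ee_pos: [0.5888, -0.0873, 0.1166]
ee_rot: [0.128, 3.111, -0.005]
contact_force: [-3.2, 0.8, 2.5]
finger_gap: 0.0426
time: 20.25
ee_pos: [0.5893, -0.0873, 0.1164]
ee_rot: [0.128, 3.111, -0.004]
contact_force: [-3.5, 1.3, 3.1]
finger_gap: 0.0391
t 20.25 ee [ 0.5893 -0.0873  0.1164] yaw 175.27 tilt [ 0.0282 -0.004  -0.9996] gap 0.0391 F [-3.5  1.3  3.1] q [-0.27  0.48 -0.18  0.88  0.   -1.76]
dp [0.8 0.1 0.4]
roll -0.13
```

```bash
python3 -m jog '[{"dp":[0,0,0],"roll":0},{"dp":[0,0,0],"roll":0},{"dp":[0,0,0],"roll":0},{"dp":[0,0,0],"roll":0},{"dp":[0,0,0],"roll":0}]' 0.38
python3 -m jog '[{"dp":[0,0,0],"roll":0},{"dp":[0,0,0],"roll":0},{"dp":[0,0,0],"roll":0},{"dp":[0,0,0],"roll":0}]' 0
python3 - <<'E'
from h import *
go((.5885,-.0872,.116),-4.6)
im,d=eyes.get_image("side"); cv2.imwrite("pics/s7.png",cv2.resize(im[150:280,220:350],None,fx=5,fy=5,interpolation=cv2.INTER_CUBIC))
E
```

```text
time: 20.67
ee_pos: [0.5903, -0.0875, 0.1169]
ee_rot: [0.127, 3.109, -0.005]
contact_force: [1.6, 1.4, 6.1]
finger_gap: 0.0339
time: 21.0
ee_pos: [0.5903, -0.0875, 0.1169]
ee_rot: [0.127, 3.109, -0.005]
contact_force: [2.0, 0.5, 5.5]
finger_gap: 0.0338
t 21.0 ee [ 0.5903 -0.0875  0.1169] yaw 175.31 tilt [ 0.0299 -0.0045 -0.9995] gap 0.0338 F [2.  0.5 5.5] q [-0.27  0.48 -0.18  0.88  0.   -1.76]
dp [1.8 0.1 0.9]
roll -0.09
```

View pics/s7.png

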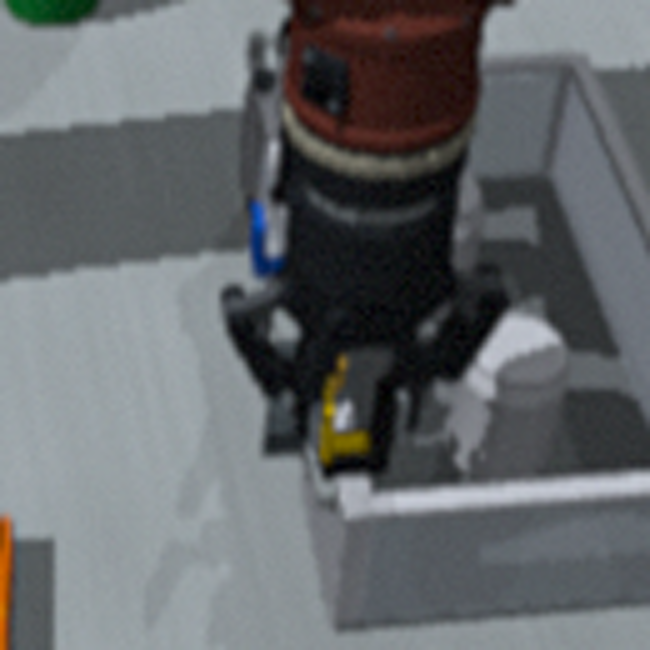

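The yellow tab is squeezed against its stop: the gap holds at 33.8 mm although I commanded it shut, and the tab sits next to the black plate in the image. I'll release it and go to the blue catch.

```bash
python3 -m jog '[{"dp":[0,0,0],"roll":0},{"dp":[0,0,0],"roll":0},{"dp":[0,0,0],"roll":0},{"dp":[0,0,0],"roll":0},{"dp":[0,0,-20],"roll":0},{"dp":[0,0,-30],"roll":0},{"dp":[0,0,-22],"roll":0},{"dp":[0,0,0],"roll":0}]' 1
python3 -c "
from h import *
go((.601,.041,.19),-4.6)"
```

```text
time: 21.72
ee_pos: [0.5898, -0.0878, 0.1931]
ee_rot: [0.128, 3.103, -0.007]
contact_force: [0.8, -0.5, -0.4]
finger_gap: 0.0856
t 21.72 ee [ 0.5898 -0.0878  0.1931] yaw 175.27 tilt [ 0.0353 -0.006  -0.9994] gap 0.0856 F [ 0.8 -0.5 -0.4] q [-0.27  0.42 -0.07  1.05  0.   -1.76]
dp [ -0.4 129.3   2.7]
roll -0.13
```

```bash
python3 -m jog '[{"dp":[0,20,0],"roll":0},{"dp":[0,30,0],"roll":0},{"dp":[0,30,0],"roll":0},{"dp":[0,30,0],"roll":0},{"dp":[0,19,0],"roll":0},{"dp":[0,0,0],"roll":0},{"dp":[0,0,0],"roll":0}]'
python3 - <<'E'
from h import *
go((.601,.041,.1165),-4.6)
im,d=eyes.get_image("side"); cv2.imwrite("pics/s8.png",cv2.resize(im[130:280,220:350],None,fx=4,fy=4,interpolation=cv2.INTER_CUBIC))
E
```

```text
time: 22.3
ee_pos: [0.5979, 0.0423, 0.1877]
ee_rot: [0.126, 3.111, -0.005]
contact_force: [0.3, 1.1, -0.2]
finger_gap: 0.0857
t 22.3 ee [0.5979 0.0423 0.1877] yaw 175.38 tilt [ 0.028  -0.0042 -0.9996] gap 0.0857 F [ 0.3  1.1 -0.2] q [-0.05  0.43 -0.06  1.05 -0.   -1.54]
dp [-1.2 -0.9 71.3]
roll -0.02
```

View pics/s8.png

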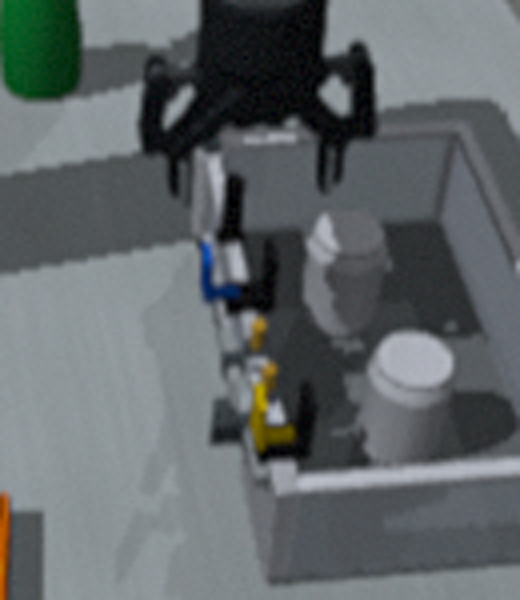

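The yellow tab (at 265,425) now sits closer to its plate than the blue one (at 210,275), so it is in. I'll descend on the blue catch.

```bash
python3 -m jog '[{"dp":[-1,-1,18],"roll":0},{"dp":[0,0,22],"roll":0},{"dp":[0,0,16],"roll":0},{"dp":[0,0,10],"roll":0},{"dp":[0,0,5],"roll":0},{"dp":[0,0,0],"roll":0},{"dp":[0,0,0],"roll":0}]'
python3 -m jog '[{"dp":[0,0,0],"roll":0},{"dp":[0,0,0],"roll":0},{"dp":[0,0,0],"roll":0},{"dp":[0,0,0],"roll":0},{"dp":[0,0,0],"roll":0}]' 0.5
python3 -c "
from h import *
go((.601,.041,.1165),-4.6)"
```

```text
time: 22.93
ee_pos: [0.6012, 0.0396, 0.1177]
ee_rot: [0.129, 3.11, -0.005]
contact_force: [-0.4, 1.0, -0.4]
finger_gap: 0.0854
time: 23.35
ee_pos: [0.6005, 0.0401, 0.1175]
ee_rot: [0.128, 3.111, -0.005]
contact_force: [-3.5, -0.7, 2.4]
finger_gap: 0.0428
t 23.35 ee [0.6005 0.0401 0.1175] yaw 175.27 tilt [ 0.0278 -0.0042 -0.9996] gap 0.0428 F [-3.5 -0.7  2.4] q [-0.05  0.49 -0.16  0.89 -0.   -1.54]
dp [-0.4  0.9  1. ]
roll -0.13
```

```bash
python3 -m jog '[{"dp":[0,0,0],"roll":0},{"dp":[0,0,0],"roll":0},{"dp":[0,0,0],"roll":0},{"dp":[0,0,0],"roll":0},{"dp":[0,0,0],"roll":0}]' 0.38
python3 -m jog '[{"dp":[0,0,0],"roll":0},{"dp":[0,0,0],"roll":0},{"dp":[0,0,0],"roll":0},{"dp":[0,0,0],"roll":0}]' 0
python3 -c "
from h import *
go((.601,.041,.1165),-4.6)"
python3 -m jog '[{"dp":[0,0,0],"roll":0},{"dp":[0,0,0],"roll":0},{"dp":[0,0,0],"roll":0},{"dp":[0,0,0],"roll":0},{"dp":[0,0,-20],"roll":0},{"dp":[0,0,-30],"roll":0},{"dp":[0,0,-22],"roll":0},{"dp":[0,0,0],"roll":0}]' 1
python3 - <<'E'
from h import *
go((.603,.1115,.19),-4.6)
im,d=eyes.get_image("side"); cv2.imwrite("pics/s9.png",cv2.resize(im[130:280,220:350],None,fx=4,fy=4,interpolation=cv2.INTER_CUBIC))
E
```

```text
time: 23.77
ee_pos: [0.5997, 0.04, 0.1178]
ee_rot: [0.128, 3.112, -0.005]
contact_force: [-6.4, -1.2, 13.3]
finger_gap: 0.0342
time: 24.1
ee_pos: [0.5997, 0.04, 0.1178]
ee_rot: [0.128, 3.112, -0.005]
contact_force: [-7.2, -1.1, 12.7]
finger_gap: 0.0341
t 24.1 ee [0.5997 0.04   0.1178] yaw 175.31 tilt [ 0.0265 -0.0046 -0.9996] gap 0.0341 F [-7.2 -1.1 12.7] q [-0.05  0.49 -0.16  0.89 -0.   -1.54]
dp [-1.1  1.1  1.4]
roll -0.09
time: 24.77
ee_pos: [0.6016, 0.0403, 0.194]
ee_rot: [0.128, 3.103, -0.005]
contact_force: [0.2, -0.2, 0.1]
finger_gap: 0.0853
t 24.77 ee [0.6016 0.0403 0.194 ] yaw 175.27 tilt [ 0.0358 -0.0045 -0.9993] gap 0.0853 F [ 0.2 -0.2  0.1] q [-0.05  0.43 -0.05  1.06 -0.   -1.54]
dp [ 4.6 71.1  3.7]
roll -0.13
```

View pics/s9.png

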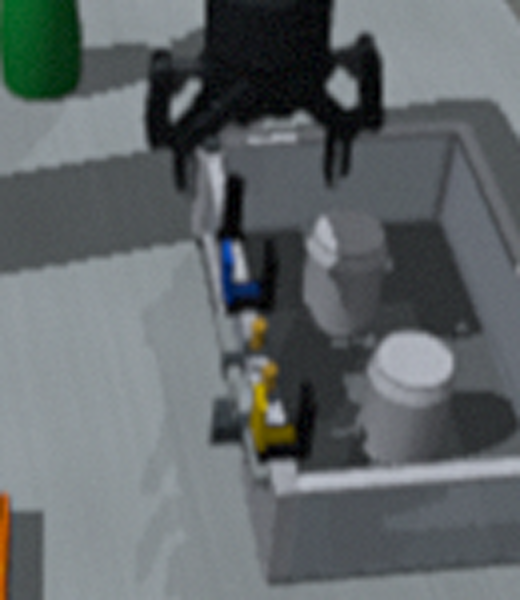

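Both catches are now in: blue at crop (238,275), yellow at (272,425). I'll go to the handle.

```bash
python3 -m jog '[{"dp":[1,18,0],"roll":0},{"dp":[1.5,27,0],"roll":0},{"dp":[1.5,26,0],"roll":0},{"dp":[0,0,15],"roll":0},{"dp":[0,0,25],"roll":0},{"dp":[0,0,18],"roll":0},{"dp":[0,0,10],"roll":0},{"dp":[0,0,0],"roll":0},{"dp":[0,0,0],"roll":0}]' 0.8
python3 - <<'E'
from h import *
go((.604,.1115,.12),-4.6)
im,d=eyes.get_image("side"); cv2.imwrite("pics/s10.png",cv2.resize(im[110:260,220:350],None,fx=4,fy=4,interpolation=cv2.INTER_CUBIC))
E
```

```text
time: 25.57
ee_pos: [0.6023, 0.1111, 0.1205]
ee_rot: [0.129, 3.112, -0.005]
contact_force: [-0.7, 0.3, -0.4]
finger_gap: 0.0682
t 25.57 ee [0.6023 0.1111 0.1205] yaw 175.26 tilt [ 0.0271 -0.0042 -0.9996] gap 0.0682 F [-0.7  0.3 -0.4] q [ 0.07  0.51 -0.12  0.91 -0.01 -1.42]
dp [-1.6  0.6  0.6]
roll -0.14
```

View pics/s10.png

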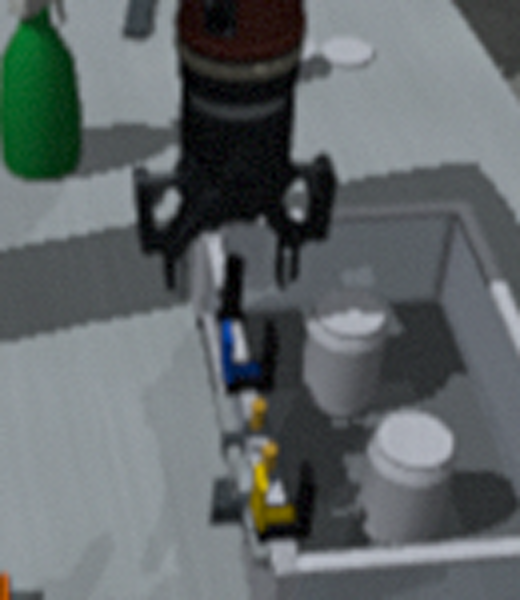

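The handle at crop (233,290) is between the finger tips, which are at x≈170 and 287. I'll close on it.

```bash
python3 -m jog '[{"dp":[-1.5,0.5,0],"roll":0},{"dp":[0,0,0],"roll":0},{"dp":[0,0,0],"roll":0},{"dp":[0,0,0],"roll":0},{"dp":[0,0,0],"roll":0},{"dp":[0,0,0],"roll":0},{"dp":[0,0,0],"roll":0}]' 0
python3 - <<'E'
from h import *
go((.604,.1115,.12),-4.6)
# twist rows: rotate delta about hinge, tool-frame chord
s,R,y=st(); H=np.array([.6128,.2115]); H2=s["ee_pos"][:2]+0.1*np.array([np.sin(np.radians(4.6)),np.cos(np.radians(4.6))]); print(H,H2.round(4))
for dl in (3,7):
    a=np.radians(-dl); Q=np.array([[np.cos(a),-np.sin(a)],[np.sin(a),np.cos(a)]])
    v=s["ee_pos"][:2]-H2; w=Q@v-v; print(dl,(R.T@np.r_[w,0]*1000).round(2))
E
```

```text
time: 26.2
ee_pos: [0.6041, 0.1116, 0.1217]
ee_rot: [0.129, 3.11, -0.004]
contact_force: [-1.7, -1.1, 5.9]
finger_gap: 0.0143
t 26.2 ee [0.6041 0.1116 0.1217] yaw 175.27 tilt [ 0.0285 -0.004  -0.9996] gap 0.0143 F [-1.7 -1.1  5.9] q [ 0.07  0.51 -0.11  0.92 -0.01 -1.42]
dp [ 0.2 -0.1  1.7]
roll -0.13
[0.6128 0.2115] [0.6121 0.2112]
3 [ 5.23  0.12 -0.15]
7 [12.18  0.72 -0.35]
```

```bash
python3 -m jog '[{"dp":[5.2,0.1,-0.15],"roll":3},{"dp":[5.2,0.1,-0.15],"roll":3},{"dp":[5.2,0.1,-0.15],"roll":3},{"dp":[5.2,0.1,-0.15],"roll":3},{"dp":[5.2,0.1,-0.15],"roll":3},{"dp":[0,0,0],"roll":0},{"dp":[0,0,0],"roll":0}]'
cat >> h.py <<'E'
def gate(th):
    H=np.array([.6121,.2112]); b=np.radians(4.6)+np.radians(th) # th opening deg
    s,R,y=st(); e=s["ee_pos"][:2]-H; ang=np.degrees(np.arctan2(-e[0],-e[1]))-4.6
    print("measured: radius",np.hypot(*e).round(4),"opening deg",ang.round(2))
    go((H[0]-.1*np.sin(b),H[1]-.1*np.cos(b),.1205),-4.6-th)
E
python3 - <<'E'
from h import *
gate(15)
im,d=eyes.get_image("side"); cv2.imwrite("pics/s11.png",cv2.resize(im[110:260,220:350],None,fx=4,fy=4,interpolation=cv2.INTER_CUBIC))
E
```

```text
time: 26.78
ee_pos: [0.579, 0.1168, 0.1217]
ee_rot: [0.532, 3.066, 0.001]
contact_force: [0.5, -1.9, 5.4]
finger_gap: 0.0144
measured: radius 0.1 opening deg 14.72
t 26.78 ee [0.579  0.1168 0.1217] yaw 160.31 tilt [ 0.0292 -0.0043 -0.9996] gap 0.0144 F [ 0.5 -1.9  5.4] q [ 0.08  0.47 -0.18  0.89 -0.01 -1.15]
dp [ 0.5 -0.   1.1]
roll -0.09
```

View pics/s11.png

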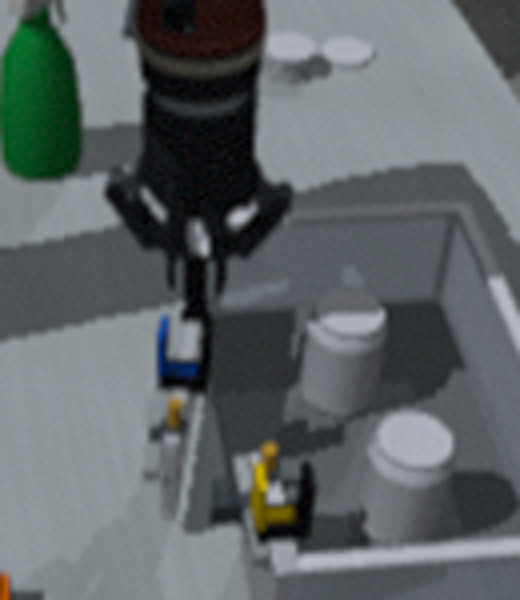

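The gate is opening: its free end is at crop (175,490), away from the jamb at (265,480). I'll carry on along the arc, past the detent.

```bash
python3 -m jog '[{"dp":[8.7,0.4,-0.2],"roll":5},{"dp":[8.7,0.4,-0.2],"roll":5},{"dp":[8.7,0.4,-0.2],"roll":5},{"dp":[8.7,0.4,-0.2],"roll":5},{"dp":[8.7,0.4,-0.2],"roll":5},{"dp":[8.7,0.4,-0.2],"roll":5},{"dp":[0,0,0],"roll":0}]'
python3 -c "
from h import *
gate(45)"
```

```text
time: 27.42
ee_pos: [0.5354, 0.1473, 0.1216]
ee_rot: [1.315, 2.824, 0.014]
contact_force: [-5.4, 0.7, 12.7]
finger_gap: 0.0143
measured: radius 0.0998 opening deg 45.6
t 27.42 ee [0.5354 0.1473 0.1216] yaw 130.04 tilt [ 0.0278 -0.0033 -0.9996] gap 0.0143 F [-5.4  0.7 12.7] q [ 0.14  0.41 -0.28  0.85 -0.01 -0.56]
dp [-1.  -0.2  1.1]
roll -0.36
```

```bash
python3 -m jog '[{"dp":[8.7,0.4,-0.5],"roll":5},{"dp":[8.7,0.4,-0.5],"roll":5},{"dp":[8.7,0.4,-0.3],"roll":5},{"dp":[8.7,0.4,-0.1],"roll":5},{"dp":[8.7,0.4,0],"roll":5},{"dp":[8.7,0.4,0],"roll":5},{"dp":[0,0,0],"roll":0},{"dp":[0,0,0],"roll":0}]'
python3 - <<'E'
from h import *
gate(82)
im,d=eyes.get_image("side"); cv2.imwrite("pics/s12.png",im)
im,d=eyes.get_image("top"); cv2.imwrite("pics/t12.png",cv2.resize(im[90:240,150:350],None,fx=4,fy=4,interpolation=cv2.INTER_CUBIC))
E
```

```text
time: 28.08
ee_pos: [0.5144, 0.1929, 0.1217]
ee_rot: [1.995, 2.394, 0.022]
contact_force: [-0.9, -3.4, 5.9]
finger_gap: 0.0145
measured: radius 0.0994 opening deg 74.78
t 28.08 ee [0.5144 0.1929 0.1217] yaw 100.4 tilt [ 0.0284 -0.0054 -0.9996] gap 0.0145 F [-0.9 -3.4  5.9] q [ 0.23  0.4  -0.3   0.85 -0.01  0.05]
dp [12.6  0.1  1.1]
roll 7.0
```

View pics/s12.png

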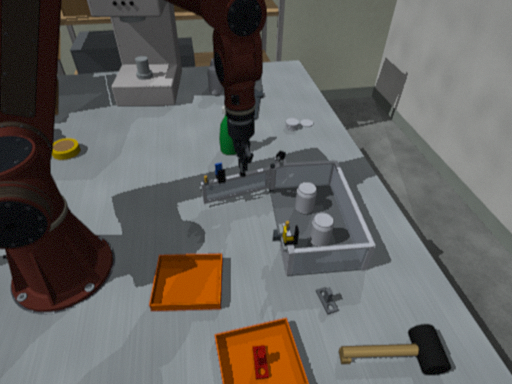

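View pics/t12.png

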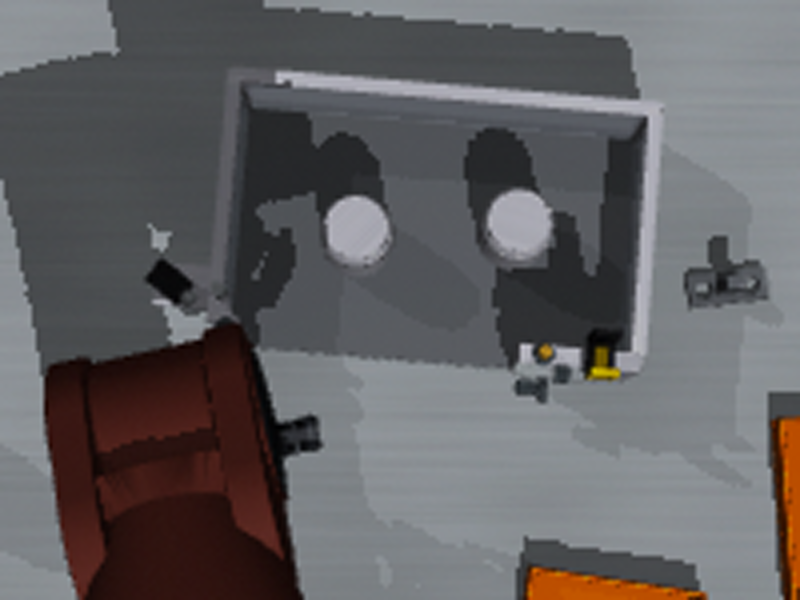

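The gate stands about 75° open. Cans, sprayer and mallet are untouched. I'll move the last degrees to the stop.

```bash
python3 -m jog '[{"dp":[6,0.2,0.2],"roll":3.5},{"dp":[5.5,0.2,0.2],"roll":3},{"dp":[2.5,0,0],"roll":1.5},{"dp":[0,0,0],"roll":0},{"dp":[0,0,0],"roll":0},{"dp":[0,0,0],"roll":0}]'
python3 -c "
from h import *
gate(83)"
```

```text
time: 28.68
ee_pos: [0.5132, 0.2055, 0.1216]
ee_rot: [2.157, 2.248, 0.023]
contact_force: [-1.7, -8.2, 11.0]
finger_gap: 0.0144
measured: radius 0.0991 opening deg 82.11
t 28.68 ee [0.5132 0.2055 0.1216] yaw 92.36 tilt [ 0.0287 -0.0069 -0.9996] gap 0.0144 F [-1.7 -8.2 11. ] q [ 0.26  0.41 -0.29  0.85 -0.01  0.22]
dp [ 1.5 -1.   1.1]
roll -0.04
```

```bash
python3 -m jog '[{"dp":[1.5,0,-0.8],"roll":0},{"dp":[0,0,0],"roll":0},{"dp":[0,0,0],"roll":0},{"dp":[0,0,0],"roll":0},{"dp":[0,0,0],"roll":0}]'
python3 - <<'E'
from h import *
gate(83)
im,d=eyes.get_image("side"); cv2.imwrite("pics/s13.png",cv2.resize(im,None,fx=1.5,fy=1.5))
gate(83)
E
```

```text
time: 29.1
ee_pos: [0.513, 0.2058, 0.1217]
ee_rot: [2.157, 2.247, 0.02]
contact_force: [0.7, -12.8, 4.2]
finger_gap: 0.0143
measured: radius 0.0992 opening deg 82.25
t 29.1 ee [0.513  0.2058 0.1217] yaw 92.31 tilt [ 0.0281 -0.0094 -0.9996] gap 0.0143 F [  0.7 -12.8   4.2] q [ 0.26  0.41 -0.28  0.85 -0.02  0.22]
dp [ 1.3 -0.8  1.1]
roll -0.09
measured: radius 0.0992 opening deg 82.25
t 29.15 ee [0.513  0.2057 0.1217] yaw 92.31 tilt [ 0.0281 -0.0093 -0.9996] gap 0.0143 F [  0.8 -13.3   4.4] q [ 0.26  0.41 -0.28  0.85 -0.02  0.22]
dp [ 1.3 -0.8  1.1]
roll -0.09
```

View pics/s13.png

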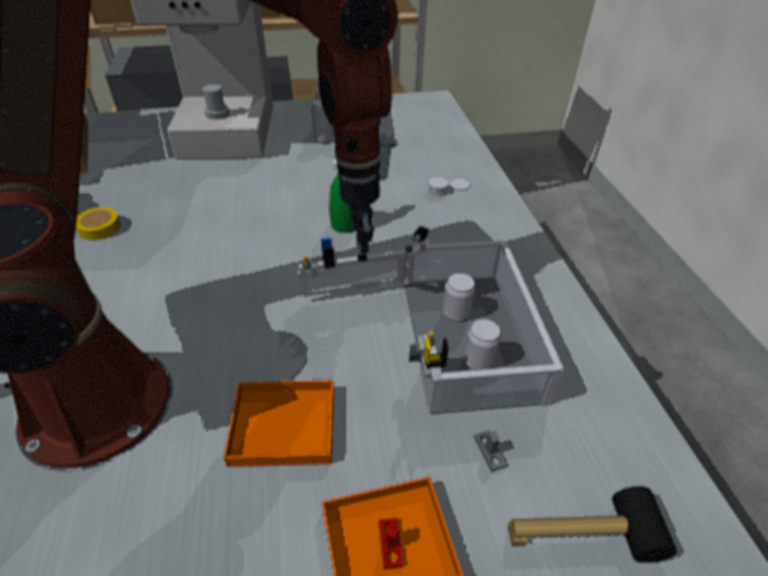

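The gate is at its stop: a further 1.5 mm push moved the tool only 0.3 mm and raised the force from 8 to 13 N. The handle is still gripped, the link lies in the right tray at (391,543), and the cans, sprayer and mallet are undisturbed. I'll hand in.

```bash
python3 -c "
from station import order
print(order.close_job())"
```

```text
the job is handed in; nothing more can be done
None
```

I did the whole job in the order asked and handed it in at about 29 s of the 64 s allowed. The red link lies in the right-hand orange tray. Both catches are squeezed home, yellow first, then blue. The gate stands wide open with the handle still gripped.

**Last checks**
- **Link:** the side picture shows it lying flat in the tray.
- **Catches:** both gaps held at 34 mm with the fingers commanded shut. That is about 2 mm under the 36 mm given. The gap also read about 1–2 mm low on the 12 mm fin and the 16 mm handle. The pictures show both tabs in.
- **Gate:** it measures about 82° open against 83° at the stop. Pushing 1.5 mm further moved it only 0.3 mm and raised the force from 8 N to 13 N, so I take it to be on its stop.
- **Cans, sprayer and mallet:** they look unmoved in the pictures.

**What went wrong:** an early roll command ran joint 6 into its range limit and tilted the tool about 19°. Working it out with the opposite limit cost about 8 s. About 1.6° of tilt stayed for the rest of the job, with no visible effect on the grasps. The highest contact force I read was about 15 N.

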